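Stopper the flask with the bung that stands between the bottles

ROBOT

A 6-joint arm with a two-finger parallel gripper is mounted at the origin on a cart in front of the work surface, level with it; the furniture and walls round the work are solid. World frame = base frame: x ahead of the robot, y to its left, z up, the work surface at z = 0. Lengths are in m, angles in rad, forces in N, time in s.
With the tool pointing down it reaches from about 0.3 to 0.775 m from the base axis. Payload 14.6 kg.
Tool frame: the origin (TCP) lies on the mounting face of the last link; the fingertips stand 199 mm ahead of it and the grasp point (between the pads) lies 180 mm ahead of it; z points along the fingers, y is the line along which they close (so a half turn about z gives the same grasp; the last joint's range is limited). The gripper opens to 94 mm and grips with 3 to 60 N. Pads are 16 mm wide; open, the fingers measure 119 mm over their backs; the gripper's body (75 mm by 177 mm) begins 78 mm behind the grasp point.
Start: joints at [-1.297, 0.3, 1.521, -0, 1.321, -0.067], TCP at [0.184, -0.518, 0.405] pointing down, gripper open.
Joint ranges: [-3.03, 3.03], [-0.79, 2.21], [0.23, 2.52], [-1.04, 4.18], [0, 3.07], [-2.55, 2.55]. Speed limits (rad/s): [2.22, 2.22, 2.57, 3.14, 3.14, 3.14].

INTERFACE

Orientations are given as [roll, pitch, yaw] about the fixed x, y, z axes, in that order (R = Rz(yaw) Ry(pitch) Rx(roll)).
In Python, from station import telemetry, cams, workorder, finder gives the robot as it stands.
- The arm moves only by the tool jog_arm, never from a script. Its argument "rows" is a list of rows, each an object with "gripper": the finger opening in m, from 0 to 0.094; "slide": the shift along the tool's x, y, z in m, a list of three; "spin": the turn about the tool's z in rad. In form: [{"gripper": gripper, "slide": [tx, ty, tz], "spin": spin}, ...]. A call has 1 to 8 rows; each row is the pose to reach, as a shift and turn from the pose commanded when the call began, along the tool's axes at that moment; what a row does not reach only later rows make up. A row lasts 1/10 s, in which the tool goes at most 50 mm and 8.59 degrees, less where a joint would pass 70% of its speed; a pose out of reach is approached as far as the arm can. A call with a gripper value outside its range is refused whole. The fingers move at their own pace and stop on an object; "squeeze" is the grip in N (left out, the last holds). Time passes only in rows, so rows that repeat a pose let the fingers close. It gives the time, the measured TCP pose, the force, the opening and the grip force at its end, in the units of the state.
- telemetry.get_obs(): the state, without advancing time (a new reading comes with each control period).
- cams.camera(name): name is "scene" or "top"; returns (picture, depth): 384x512x3 uint8, red, green, blue; 384x512 float32, m along the optical axis (not along the pixel's ray), 0 where there is no reading.
- cams.camera_info(name): a dict with "camera_matrix" (3x3 intrinsics, pixels), "k1" (the pictures are not rectified: a ray, as slopes to the right and down, at radius r is drawn at 1 + k1 r^2 times it, then the intrinsics apply), "R" (3x3) and "t" (3): a world point X has camera coordinates R X + t. Camera axes: x right, y down, z forward; pixel columns grow to the right and rows downward; lengths in m; the calibration is good to about 2 mm. A picture is of the moment at which its call begins. camera_info takes no time and is no camera call.
- workorder.hand_in(): hands the job in; it is judged then, once.
Trained networks look in the newest picture that a camera, given by its name, has taken for a name from the list of things; names that differ only in an ending like _2 or _b are one class to them, and where a whole thing is asked for, a point or a joint stands for the part that bears it (a point fixed in the world has none). Each returns a list of dicts, best first, with "confidence" (0 to 1); they miss things now and then, are a little off and sometimes report something else, mostly with a low value. They report only what shows in the picture. A call takes as long as a camera call. They do not tell look-alikes from the thing itself.
- finder.find_in(target, camera): "point" ([x, y, z] in m, in world coordinates, good to about 4 mm: the middle of the surface that is visible of it).
- finder.masks_of(target, camera): "region" (384x512 bool, what is visible of it).
The state is a dict: "time_s": time; "qpos": joint angles; "joint_vel": joint speeds; "tau": joint torques, N m; "ee_pos": TCP position; "eef_rot": TCP orientation; "force": force on the tool from outside, world axes, zero at the start; "moment": the same for the moment, N m; "grip_width": finger opening in m; "grip_force": force on a finger pad.
Only numpy, scipy, OpenCV 4.12 (cv2) and the standard library are available. Lean on these libraries where they do the work, as an engineer would, in place of code of your own. Each camera call takes 0.05 s, during which the arm holds its last target. There are 200 camera calls.

TASK

Stopper the open glass flask with the rubber bung that stands in the metal bottle rack, hemmed in by a bottle on either side. First take those two bottles out and stand them upright on the metal tray, then lift out the bung and push it, narrow end down, upright and snug into the flask's neck. Finally put the two bottles back upright, each in the rack place it came from; the flask and the third bottle must end up standing where they stood.

Things in the scene. Friction and masses are not known exactly. Their poses are not given: they have to be found in the camera images.
- rack: fixed bare-metal channel 53 (x) by 218 mm (y), front and back walls 33 mm high, floor 4 mm above the table, five places 45 (x) by 40 mm (y) parted and ended by ribs only 12 mm high. Origin under the bung's place, z up; places at y = -43, 0 (bung), 43, 86 (empty), 129 mm. Bottles stand at -43, 43 and 129 in varying order. Grip these along x over the walls, the bung along y with its neighbours gone
- tray: fixed shallow metal instrument tray, 184 mm (its x) by 112 mm (its y), rim 14 mm high, 2 mm thick, inner floor 3 mm above the table; origin at the centre of the underside, z up
- flask: clear open glass flask, loose, 0.11 kg, 87 mm high, body 62 mm wide, neck about 35 mm inside and 40 mm over the rim; origin at the centre of the underside, z up. The bung sits fast with its foot about 14 mm below the rim
- bung: dark red-brown rubber bung, 32 mm high, 29 mm wide at the foot tapering out to 40 mm at a height of 20 mm, straight 40 mm wide above that; stands narrow end down, origin at the centre of the narrow underside, z up
- dye_bottle: straight round bottle 33 mm wide and 88 mm high with a broad dark screw lid; origin at the centre of the underside, z up
- dropper_bottle: white squeeze bottle, body 29 mm wide up to a height of 66 mm, then a slender pointed tip up to 98 mm; origin at the centre of the underside, z up
- oil_bottle: the smallest bottle: amber glass, body 25 mm wide up to 41 mm, black cap 19 mm wide up to 57 mm; origin at the centre of the underside, z up
Mind the look-alikes: they are no part of the job. What is shaped like the oil_bottle but pink is not meant.

How it is judged:
On the way, in this order (a step that is already met when the one before it is completed fails the run):
1. the two bottles beside the bung stand released on the tray, the third still stands in its place (((x of dye_bottle in the frame of tray between -0.085 and 0.085 m and y of dye_bottle in the frame of tray between -0.05 and 0.05 m and z of dye_bottle in the frame of tray between -0.003 and 0.012 m and angle between dye_bottle's own z axis and vertical below 0.12 rad and linear speed of dye_bottle below 0.03 m/s and contact force between the fingers and dye_bottle below 0.3 N) or (y of dye_bottle in the frame of rack above 0.09 m and distance of dye_bottle from where it was at the start of the episode below 0.014 m and angle between dye_bottle's own z axis and vertical below 0.1 rad)) and ((x of dropper_bottle in the frame of tray between -0.085 and 0.085 m and y of dropper_bottle in the frame of tray between -0.05 and 0.05 m and z of dropper_bottle in the frame of tray between -0.003 and 0.012 m and angle between dropper_bottle's own z axis and vertical below 0.12 rad and linear speed of dropper_bottle below 0.03 m/s and contact force between the fingers and dropper_bottle below 0.3 N) or (y of dropper_bottle in the frame of rack above 0.09 m and distance of dropper_bottle from where it was at the start of the episode below 0.014 m and angle between dropper_bottle's own z axis and vertical below 0.1 rad)) and ((x of oil_bottle in the frame of tray between -0.085 and 0.085 m and y of oil_bottle in the frame of tray between -0.05 and 0.05 m and z of oil_bottle in the frame of tray between -0.003 and 0.012 m and angle between oil_bottle's own z axis and vertical below 0.12 rad and linear speed of oil_bottle below 0.03 m/s and contact force between the fingers and oil_bottle below 0.3 N) or (y of oil_bottle in the frame of rack above 0.09 m and distance of oil_bottle from where it was at the start of the episode below 0.014 m and angle between oil_bottle's own z axis and vertical below 0.1 rad))), for 0.2 s.
2. the bung sits upright in the flask's neck, released (z of bung in the frame of flask between 0.06 and 0.08 m and horizontal distance between bung and flask below 0.006 m and angle between the z axis of bung and the z axis of flask, either way round below 0.12 rad and angle between bung's own z axis and vertical below 0.17 rad and contact force between the fingers and bung below 0.3 N), for 0.2 s.
At the end, for the whole second after the job is handed in: bung released in the neck, upright and in line (0.12 rad), centred within 6 mm, foot 7 to 27 mm below the rim; flask upright within 30 mm of its first place; every bottle released and upright in its own rack place, within 14 mm of its start; all at rest (all of step 2 and angle between each of flask, dye_bottle, dropper_bottle, oil_bottle's own z axis and vertical below 0.1 rad and distance of flask from where it was at the start of the episode below 0.03 m and distance of each of dye_bottle, dropper_bottle, oil_bottle from where it was at the start of the episode below 0.014 m and contact force between the fingers and dye_bottle below 0.3 N and contact force between the fingers and dropper_bottle below 0.3 N and contact force between the fingers and oil_bottle below 0.3 N and linear speed of each of dye_bottle, dropper_bottle, oil_bottle, bung, flask below 0.02 m/s); the robot touches nothing.
It fails at once if a bottle is knocked over (angle between any of dye_bottle, dropper_bottle, oil_bottle's own z axis and vertical above 0.8 rad).
It fails at once if the flask is tipped over (angle between flask's own z axis and vertical above 0.5 rad).
It also fails if it takes over 144 s, if anything falls off the work surface, if the arm or the gripper's body presses on something with over 40 N, if the wrist force passes 120 N, or if a joint passes its speed limit or range.

## Working session

There is one attempt and no reset: what is moved stays moved. The work goes in short steps, Python scripts to look and compute and a tool call to move; the robot and the scene stay as the last step left them, time stands still between calls to the robot, and variables do not carry over. Pictures are saved under pics/ and viewed, at most 14 in all, crops included, and the job is handed in when it is done.

Besides the shell and the picture viewer there is one more tool, called after "Request:" by a JSON object that holds its "fn" and its "kwargs". jog_arm: Moves the arm, as the interface text tells. Its arguments: {"type":"object","properties":{"rows":{"type":"array","items":{"type":"object","properties":{"gripper":{"type":"number"},"slide":{"type":"array","items":{"type":"number"}},"spin":{"type":"number"}}}},"squeeze":{"type":"number"}},"required":["rows"]}

```bash
mkdir -p pics; ls
cat > h.py <<'E'
import numpy as np, cv2
from station import telemetry, cams, workorder, finder
def cloud(cam):
    im,d=cams.camera(cam); i=cams.camera_info(cam); K=np.array(i["camera_matrix"],float);k1=i["k1"]
    v,u=np.mgrid[0:384,0:512].astype(np.float32)
    p=cv2.undistortPoints(np.stack([u.ravel(),v.ravel()],1)[:,None].astype(np.float64),K,np.array([k1,0,0,0.]))[:,0]
    z=d.ravel().astype(float); X=np.c_[p*z[:,None],z]
    W=(X-np.array(i["t"]))@np.array(i["R"])
    return im,d,W.reshape(384,512,3)
E
python3 - <<'E'
from h import *
for c in("scene","top"):
    im,d,W=cloud(c); np.savez(f"{c}.npz",im=im,d=d,W=W)
    cv2.imwrite(f"pics/{c}0.png",im[:,:,::-1])
    i=cams.camera_info(c);print(c,-np.array(i["R"]).T@np.array(i["t"]))
    for t in("rack","tray","flask","bung","dye_bottle","dropper_bottle","oil_bottle"):
        print(t,[(np.round(r["point"],3).tolist(),round(r["confidence"],2)) for r in finder.find_in(t,c)[:4]])
print(telemetry.get_obs())
E
```

```text
pics
scene [ 0.30191646 -0.52849079  0.65858302]
rack [([0.529, -0.031, 0.018], 0.7)]
tray [([0.516, -0.181, 0.001], 0.72)]
flask [([0.481, 0.133, 0.046], 0.88)]
bung [([0.482, -0.017, 0.036], 0.7)]
dye_bottle [([0.609, -0.035, 0.07], 0.78)]
dropper_bottle [([0.524, -0.024, 0.056], 0.69)]
oil_bottle [([0.487, -0.102, 0.035], 0.83), ([0.418, -0.11, 0.038], 0.75), ([0.443, -0.019, 0.04], 0.56)]
top [ 0.3825001  -0.01762124  0.86782743]
rack [([0.532, -0.019, 0.007], 0.62), ([0.439, -0.012, 0.06], 0.59)]
tray [([0.517, -0.221, 0.002], 0.88)]
flask [([0.481, 0.151, 0.048], 0.62)]
bung [([0.484, -0.013, 0.033], 0.74)]
dye_bottle [([0.606, -0.023, 0.087], 0.65)]
dropper_bottle [([0.525, -0.014, 0.063], 0.62)]
oil_bottle [([0.443, -0.01, 0.061], 0.51), ([0.421, -0.106, 0.054], 0.42)]
{'time_s': 0.8, 'qpos': array([-1.29658415e+00,  2.99863878e-01,  1.52099714e+00, -3.79451488e-05,
        1.32070181e+00, -6.65764404e-02]), 'joint_vel': array([ 0.00055202,  0.00017438, -0.00079139, -0.00088829, -0.001235  ,
        0.00363401]), 'tau': array([ 1.03586059e-03, -5.31621051e+01, -3.52898455e+01,  7.08869775e-02,
        2.13520060e-02,  4.87522198e-05]), 'ee_pos': array([ 0.18382976, -0.51835369,  0.40466662]), 'eef_rot': array([3.14156534e+00, 3.86677239e-05, 3.40798010e-01]), 'force': array([-0.21059695, -0.22346109,  0.25018986]), 'moment': array([-0.0188982 ,  0.01423673,  0.02267379]), 'grip_force': 0.0, 'grip_width': 0.09373747237544877}
```

View pics/scene0.png

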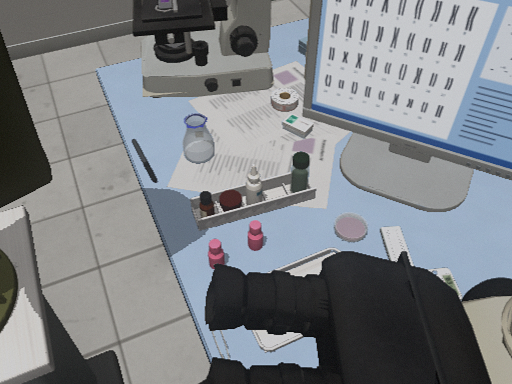

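View pics/top0.png

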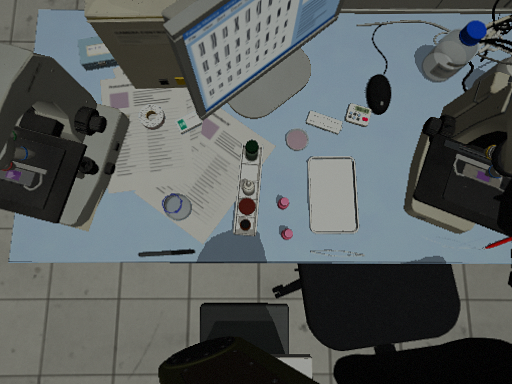

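The scene view shows the rack (195–315, 175–225) holding oil, bung, dropper, an empty place, then dye, with the flask at (198,140). The pink decoys are at (216,253) and (255,235), and the tray is partly hidden by the arm. In the top view the rack runs from (245,230) to (251,145) and the tray is at (331,194). So the neighbours are oil and dropper, and dye is the third bottle.

Run:
```python
from h import *
S=np.load("scene.npz");T=np.load("top.npz")
W=T["W"];Ws=S["W"]
def box(P,x0,x1,y0,y1,z0,z1):
    P=P.reshape(-1,3);return P[(P[:,0]>x0)&(P[:,0]<x1)&(P[:,1]>y0)&(P[:,1]<y1)&(P[:,2]>z0)&(P[:,2]<z1)]
print("table z",np.median(box(W,.4,.6,.03,.08,-.02,.02)[:,2]),np.median(box(Ws,.4,.6,.03,.08,-.02,.02)[:,2]))
for n,P in(("top",W),("scn",Ws)):
    # rack walls
    b=box(P,.40,.66,-.07,.05,.026,.037); 
    if len(b)>5:
        r=cv2.minAreaRect(b[:,:2].astype(np.float32)*1000);print(n,"rack",len(b),r)
    b=box(P,.38,.66,-.36,-.115,.008,.02); r=cv2.minAreaRect(b[:,:2].astype(np.float32)*1000);print(n,"tray",len(b),r)
    for m,c,z in(("oil",(.443,-.015),(.052,.07)),("dropbody",(.525,-.015),(.045,.075)),("droptip",(.525,-.015),(.08,.11)),("dye",(.609,-.023),(.06,.1)),("bung",(.484,-.015),(.028,.05)),("flask",(.481,.14),(.07,.1)),("flaskall",(.481,.14),(.01,.1))):
        b=box(P,c[0]-.035,c[0]+.035,c[1]-.045,c[1]+.045,*z)
        if m!="flaskall" : b=b[(abs(b[:,0]-c[0])<.021)|(m=="flask")]
        if len(b)>2: print(n,m,len(b),b.min(0).round(3),b.max(0).round(3),((b.min(0)+b.max(0))/2).round(4))
# obstacle map: max height per 5cm cell from both
P=np.r_[W.reshape(-1,3),Ws.reshape(-1,3)];P=P[P[:,2]>.03]
for x in np.arange(.3,.85,.05): print(round(x,2),[int(1000*max(list(box(P,x,x+.05,y,y+.05,.03,.6)[:,2])+[0])) for y in np.arange(-.4,.35,.05)])
```

```text
table z 0.0008809463730372396 -0.00033879486742766177
top rack 528 ((527.9698486328125, -16.243690490722656), (53.625980377197266, 217.376953125), 85.2143325805664)
top tray 679 ((528.9995727539062, -215.16552734375), (299.9129333496094, 145.73068237304688), 13.132551193237305)
top oil 60 [ 0.434 -0.018  0.054] [ 0.452 -0.     0.065] [ 0.4428 -0.0093  0.0594]
top dropbody 61 [ 0.513 -0.03   0.046] [ 0.539 -0.002  0.074] [ 0.526  -0.0158  0.0601]
top droptip 41 [ 0.521 -0.025  0.08 ] [ 0.537 -0.007  0.106] [ 0.5286 -0.0157  0.0929]
top dye 192 [ 0.598 -0.038  0.06 ] [ 0.628 -0.008  0.096] [ 0.6129 -0.0234  0.078 ]
top bung 292 [ 0.463 -0.039  0.029] [0.503 0.014 0.04 ] [ 0.4832 -0.0124  0.0347]
top flask 152 [0.464 0.128 0.07 ] [0.506 0.171 0.09 ] [0.4851 0.1494 0.0803]
top flaskall 492 [0.453 0.119 0.01 ] [0.515 0.179 0.09 ] [0.4839 0.149  0.0502]
scn rack 1170 ((528.6676025390625, -16.946880340576172), (55.423194885253906, 215.4914093017578), 85.14420318603516)
scn tray 864 ((520.32275390625, -196.81114196777344), (163.33132934570312, 279.18756103515625), 89.98192596435547)
scn oil 
[... 529 characters left out ...]
 [0.515 0.172 0.088] [0.4846 0.1439 0.0491]
0.3 [406, 0, 0, 0, 0, 0, 0, 0, 0, 0, 0, 0, 0, 0, 0]
0.35 [403, 0, 0, 0, 0, 0, 0, 0, 0, 0, 0, 0, 0, 0, 0]
0.4 [399, 0, 0, 0, 0, 61, 58, 65, 58, 0, 0, 0, 0, 0, 182]
0.45 [391, 0, 0, 0, 0, 59, 60, 63, 39, 0, 89, 90, 0, 0, 181]
0.5 [149, 0, 0, 0, 0, 57, 58, 105, 36, 0, 89, 89, 0, 0, 189]
0.55 [148, 0, 0, 0, 0, 0, 33, 92, 36, 0, 0, 0, 0, 51, 190]
0.6 [148, 0, 0, 0, 0, 0, 34, 95, 35, 0, 0, 0, 0, 65, 178]
0.65 [0, 0, 0, 0, 0, 0, 0, 0, 0, 413, 411, 0, 0, 119, 324]
0.7 [30, 35, 0, 0, 0, 0, 0, 0, 413, 413, 396, 0, 0, 64, 314]
0.75 [36, 39, 0, 0, 0, 0, 344, 378, 383, 383, 297, 299, 299, 298, 0]
0.8 [32, 32, 0, 0, 0, 361, 356, 40, 0, 0, 298, 299, 297, 297, 35]
```

Request:
{"fn": "jog_arm", "kwargs": {"rows": [{"gripper": 0.06, "slide": [0.135, -0.183, 0], "spin": 0}, {"gripper": 0.06, "slide": [0.135, -0.183, 0], "spin": 0}, {"gripper": 0.06, "slide": [0.135, -0.183, 0], "spin": 0}, {"gripper": 0.06, "slide": [0.135, -0.183, 0], "spin": 0}, {"gripper": 0.06, "slide": [0.135, -0.183, 0], "spin": 0}, {"gripper": 0.06, "slide": [0.491, -0.358, 0.045], "spin": 0.425}, {"gripper": 0.06, "slide": [0.491, -0.358, 0.045], "spin": 0.425}, {"gripper": 0.06, "slide": [0.491, -0.358, 0.045], "spin": 0.425}], "squeeze": 15}}

```text
time_s: 1.6
ee_pos: [0.3342, -0.2157, 0.3914]
eef_rot: [3.141, -0.001, -0.022]
force: [-0.2, -0.7, -0.5]
grip_width: 0.0601
grip_force: 0.0
```

```bash
cat >> h.py <<'E'
def to(x,y,z,yaw):
    "slide/spin from the measured pose; z = grasp point height"
    o=telemetry.get_obs(); R=cv2.Rodrigues(np.array([0,0,o["eef_rot"][2]]))[0]@np.diag([1,-1,-1.])
    d=R.T@(np.array([x,y,z+.18])-o["ee_pos"])
    print("t",o["time_s"],"pos",o["ee_pos"].round(4),"yaw",o["eef_rot"].round(4)[2],"slide",d.round(4),"spin",round(o["eef_rot"][2]-yaw,4),"w",round(o["grip_width"],4),"F",o["force"].round(1))
E
python3 - <<'E'
from h import *
to(.527,-.0165,.18,-.084)
T=np.load("top.npz")["W"].reshape(-1,3);S=np.load("scene.npz")["W"].reshape(-1,3)
for P in(T,S):
    b=P[(P[:,0]>.4)&(P[:,0]<.64)&(P[:,1]<-.14)&(P[:,1]>-.32)&(P[:,2]>.009)&(P[:,2]<.018)]
    print(cv2.minAreaRect(b[:,:2].astype(np.float32)*1000),len(b))
E
```

```text
t 1.6 pos [ 0.3342 -0.2157  0.3914] yaw -0.0219 slide [ 0.1883 -0.2034  0.0314] spin 0.0621 w 0.0601 F [-0.2 -0.7 -0.5]
((533.2655639648438, -210.58566284179688), (218.3820343017578, 133.7690887451172), 2.116523027420044) 448
((523.7274780273438, -192.08547973632812), (245.72952270507812, 90.3233871459961), 37.601566314697266) 455
```

Request:
{"fn": "jog_arm", "kwargs": {"rows": [{"gripper": 0.06, "slide": [0.188, -0.203, 0.031], "spin": 0.062}, {"gripper": 0.06, "slide": [0.188, -0.203, 0.031], "spin": 0.062}, {"gripper": 0.06, "slide": [0.188, -0.203, 0.031], "spin": 0.062}, {"gripper": 0.06, "slide": [0.188, -0.203, 0.031], "spin": 0.062}, {"gripper": 0.06, "slide": [0.188, -0.203, 0.031], "spin": 0.062}, {"gripper": 0.06, "slide": [0.188, -0.203, 0.031], "spin": 0.062}, {"gripper": 0.06, "slide": [0.188, -0.203, 0.031], "spin": 0.062}, {"gripper": 0.06, "slide": [0.188, -0.203, 0.031], "spin": 0.062}]}}

```text
time_s: 2.4
ee_pos: [0.5249, -0.017, 0.3599]
eef_rot: [3.141, 0.001, -0.078]
force: [-0.6, 0.1, -0.6]
grip_width: 0.0601
grip_force: 0.0
```

Run:
```python
from h import *
to(.527,-.0165,.06,-.084)
im,d,W=cloud("scene");cv2.imwrite("pics/s1.png",im[:,:,::-1])
im2,d2,W2=cloud("top")
b=im[...,::-1]
for c,WW in(("scene",W),("top",W2)):
    r=finder.masks_of("tray",c)
    if r:
        m=r[0]["region"]&(WW[...,2]<.03)&(WW[...,2]>-.02);p=WW[m]
        print(c,r[0]["confidence"],m.sum(),cv2.minAreaRect(p[:,:2].astype(np.float32)*1000),np.percentile(p,[1,99],axis=0).round(3).tolist())
```

```text
t 2.4 pos [ 0.5249 -0.017   0.3599] yaw -0.0777 slide [ 0.0021 -0.0007  0.1199] spin 0.0063 w 0.0601 F [-0.6  0.1 -0.6]
scene 0.65 1379 ((510.63226318359375, -208.03350830078125), (206.62335205078125, 74.7593994140625), 40.59465026855469) [[0.427, -0.278, -0.001], [0.605, -0.155, 0.015]]
top 0.89 3737 ((519.1334838867188, -221.57760620117188), (194.11790466308594, 121.36078643798828), 0.7568408250808716) [[0.426, -0.276, -0.0], [0.61, -0.162, 0.016]]
```

View pics/s1.png

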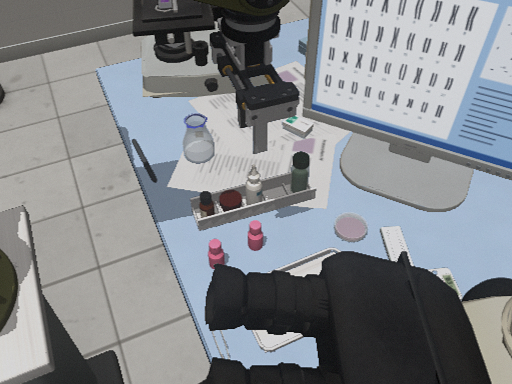

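The gripper hangs above the dropper, with its fingers at about (260,140), and the tray is centred at (0.518, −0.220). Next I descend and grip the dropper.

Request:
{"fn": "jog_arm", "kwargs": {"rows": [{"gripper": 0.06, "slide": [0.002, 0, 0.05], "spin": 0.006}, {"gripper": 0.06, "slide": [0.002, 0, 0.09], "spin": 0.006}, {"gripper": 0.06, "slide": [0.002, 0, 0.12], "spin": 0.006}, {"gripper": 0.06, "slide": [0.002, 0, 0.12], "spin": 0.006}, {"gripper": 0.02, "slide": [0.002, 0, 0.12], "spin": 0.006}, {"gripper": 0.02, "slide": [0.002, 0, 0.12], "spin": 0.006}, {"gripper": 0.02, "slide": [0.002, 0, 0.12], "spin": 0.006}, {"gripper": 0.02, "slide": [0.002, 0, 0.12], "spin": 0.006}]}}

```text
time_s: 3.4
ee_pos: [0.5271, -0.0174, 0.2414]
eef_rot: [-3.142, -0.002, -0.085]
force: [-0.7, 0.1, 0.4]
grip_width: 0.0316
grip_force: 0.3
```

Request:
{"fn": "jog_arm", "kwargs": {"rows": [{"gripper": 0.02, "slide": [0, 0, 0], "spin": 0}, {"gripper": 0.02, "slide": [0, 0, 0], "spin": 0}]}}

```text
time_s: 3.6
ee_pos: [0.5272, -0.0172, 0.2411]
eef_rot: [-3.141, -0.002, -0.085]
force: [-0.3, 1.5, 6.7]
grip_width: 0.0291
grip_force: 15.0
```

Request:
{"fn": "jog_arm", "kwargs": {"rows": [{"gripper": 0.02, "slide": [0, 0, -0.03], "spin": 0}, {"gripper": 0.02, "slide": [0, 0, -0.07], "spin": 0}, {"gripper": 0.02, "slide": [0, 0, -0.11], "spin": 0}, {"gripper": 0.02, "slide": [0, 0, -0.12], "spin": 0}, {"gripper": 0.02, "slide": [0.01, 0.04, -0.12], "spin": 0}, {"gripper": 0.02, "slide": [0.02, 0.085, -0.12], "spin": 0}, {"gripper": 0.02, "slide": [0.03, 0.13, -0.12], "spin": 0}, {"gripper": 0.02, "slide": [0.04, 0.17, -0.12], "spin": 0}]}}

```text
time_s: 4.4
ee_pos: [0.5522, -0.1922, 0.3593]
eef_rot: [-3.141, 0.001, -0.085]
force: [-0.7, 0.8, -0.5]
grip_width: 0.0289
grip_force: 14.9
```

Request:
{"fn": "jog_arm", "kwargs": {"rows": [{"gripper": 0.02, "slide": [0.01, 0.03, 0], "spin": 0}, {"gripper": 0.02, "slide": [0.01, 0.03, 0.0], "spin": 0}, {"gripper": 0.02, "slide": [0.01, 0.03, 0.04], "spin": 0}, {"gripper": 0.02, "slide": [0.01, 0.03, 0.08], "spin": 0}, {"gripper": 0.02, "slide": [0.01, 0.03, 0.105], "spin": 0}, {"gripper": 0.02, "slide": [0.01, 0.03, 0.115], "spin": 0}, {"gripper": 0.02, "slide": [0.01, 0.03, 0.118], "spin": 0}, {"gripper": 0.02, "slide": [0.01, 0.03, 0.118], "spin": 0}]}}

```text
time_s: 5.2
ee_pos: [0.56, -0.2207, 0.243]
eef_rot: [3.141, -0.001, -0.084]
force: [0.2, -0.2, -0.1]
grip_width: 0.0287
grip_force: 14.9
```

Request:
{"fn": "jog_arm", "kwargs": {"rows": [{"gripper": 0.02, "slide": [0, 0, 0.002], "spin": 0}, {"gripper": 0.02, "slide": [0, 0, 0.002], "spin": 0}]}}

```text
time_s: 5.4
ee_pos: [0.5599, -0.2209, 0.2411]
eef_rot: [3.141, -0.001, -0.085]
force: [-0.2, -0.1, -0.8]
grip_width: 0.0288
grip_force: 14.9
```

Request:
{"fn": "jog_arm", "kwargs": {"rows": [{"gripper": 0.02, "slide": [0, 0, 0.001], "spin": 0}, {"gripper": 0.02, "slide": [0, 0, 0.001], "spin": 0}, {"gripper": 0.05, "slide": [0, 0, 0.001], "spin": 0}, {"gripper": 0.05, "slide": [0, 0, 0.001], "spin": 0}, {"gripper": 0.05, "slide": [0, 0, 0.001], "spin": 0}, {"gripper": 0.05, "slide": [0, 0, -0.03], "spin": 0}, {"gripper": 0.05, "slide": [0, 0, -0.075], "spin": 0}, {"gripper": 0.05, "slide": [0, 0, -0.11], "spin": 0}]}}

```text
time_s: 6.2
ee_pos: [0.5597, -0.2209, 0.3524]
eef_rot: [3.141, -0.001, -0.085]
force: [0.5, 0.4, -0.3]
grip_width: 0.0499
grip_force: 0.0
```

Run:
```python
from h import *
to(.4425,-.0095,.17,-.084)
im,d,W=cloud("top");cv2.imwrite("pics/t2.png",cv2.resize(im[110:270,140:400,::-1],None,fx=2.5,fy=2.5))
```

```text
t 6.2 pos [ 0.5597 -0.2209  0.3524] yaw -0.0847 slide [-0.1347 -0.2007  0.0024] spin -0.0007 w 0.0499 F [ 0.5  0.4 -0.3]
```

View pics/t2.png

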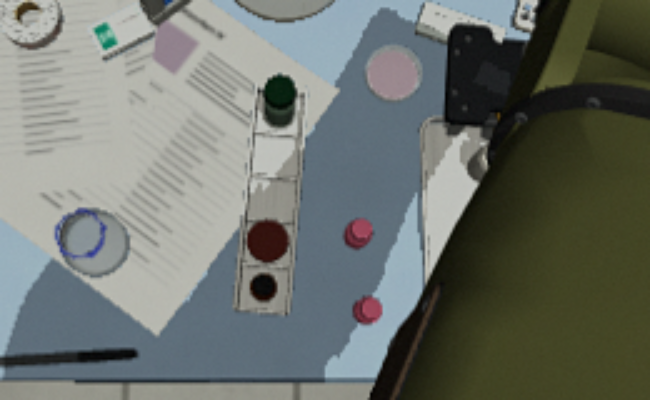

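The dropper's rack place at (273,200) is empty, and the oil (263,287) and bung (268,242) are undisturbed. Oil next, gripped by its cap.

Request:
{"fn": "jog_arm", "kwargs": {"rows": [{"gripper": 0.05, "slide": [-0.135, -0.2, 0], "spin": 0}, {"gripper": 0.05, "slide": [-0.135, -0.2, 0], "spin": 0}, {"gripper": 0.05, "slide": [-0.135, -0.2, 0], "spin": 0}, {"gripper": 0.05, "slide": [-0.135, -0.2, 0], "spin": 0}, {"gripper": 0.05, "slide": [-0.135, -0.2, 0], "spin": 0}, {"gripper": 0.05, "slide": [-0.135, -0.2, 0], "spin": 0}, {"gripper": 0.05, "slide": [-0.135, -0.2, 0.0], "spin": 0}, {"gripper": 0.05, "slide": [-0.135, -0.2, 0.0], "spin": 0}]}}

```text
time_s: 7.05
ee_pos: [0.4426, -0.0108, 0.3502]
eef_rot: [3.141, -0.0, -0.085]
force: [0.2, 0.2, -0.4]
grip_width: 0.0499
grip_force: 0.0
```

Request:
{"fn": "jog_arm", "kwargs": {"rows": [{"gripper": 0.05, "slide": [0, 0, 0.04], "spin": 0}, {"gripper": 0.05, "slide": [0, 0, 0.08], "spin": 0}, {"gripper": 0.05, "slide": [0, 0, 0.106], "spin": 0}, {"gripper": 0.05, "slide": [0, 0, 0.106], "spin": 0}, {"gripper": 0.01, "slide": [0, 0, 0.106], "spin": 0}, {"gripper": 0.01, "slide": [0, 0, 0.106], "spin": 0}, {"gripper": 0.01, "slide": [0, 0, 0.106], "spin": 0}, {"gripper": 0.01, "slide": [0, 0, 0.106], "spin": 0}]}}

```text
time_s: 7.85
ee_pos: [0.4424, -0.0102, 0.2452]
eef_rot: [3.142, -0.002, -0.085]
force: [0.4, -0.1, -0.0]
grip_width: 0.0217
grip_force: 0.1
```

Request:
{"fn": "jog_arm", "kwargs": {"rows": [{"gripper": 0.01, "slide": [0, 0, 0], "spin": 0}, {"gripper": 0.01, "slide": [0, 0, 0], "spin": 0}]}}

```text
time_s: 8.05
ee_pos: [0.4424, -0.0102, 0.2449]
eef_rot: [3.142, -0.002, -0.085]
force: [0.2, -0.2, 7.0]
grip_width: 0.019
grip_force: 15.0
```

Request:
{"fn": "jog_arm", "kwargs": {"rows": [{"gripper": 0.01, "slide": [0, 0, -0.03], "spin": 0}, {"gripper": 0.01, "slide": [0, 0, -0.07], "spin": 0}, {"gripper": 0.01, "slide": [0, 0, -0.11], "spin": 0}, {"gripper": 0.01, "slide": [0, 0, -0.12], "spin": 0}, {"gripper": 0.01, "slide": [0.01, 0.04, -0.12], "spin": 0}, {"gripper": 0.01, "slide": [0.02, 0.085, -0.12], "spin": 0}, {"gripper": 0.01, "slide": [0.03, 0.13, -0.12], "spin": 0}, {"gripper": 0.01, "slide": [0.04, 0.17, -0.12], "spin": 0}]}}

```text
time_s: 8.85
ee_pos: [0.4675, -0.1849, 0.3634]
eef_rot: [-3.141, 0.001, -0.085]
force: [1.2, 1.5, -0.8]
grip_width: 0.0189
grip_force: 15.0
```

Request:
{"fn": "jog_arm", "kwargs": {"rows": [{"gripper": 0.01, "slide": [0.005, 0.037, 0], "spin": 0}, {"gripper": 0.01, "slide": [0.005, 0.037, 0.0], "spin": 0}, {"gripper": 0.01, "slide": [0.005, 0.037, 0.04], "spin": 0}, {"gripper": 0.01, "slide": [0.005, 0.037, 0.08], "spin": 0}, {"gripper": 0.01, "slide": [0.005, 0.037, 0.105], "spin": 0}, {"gripper": 0.01, "slide": [0.005, 0.037, 0.115], "spin": 0}, {"gripper": 0.01, "slide": [0.005, 0.037, 0.12], "spin": 0}, {"gripper": 0.01, "slide": [0.005, 0.037, 0.12], "spin": 0}]}}

```text
time_s: 9.65
ee_pos: [0.4698, -0.22, 0.2448]
eef_rot: [3.141, -0.001, -0.084]
force: [-0.7, 0.1, -0.5]
grip_width: 0.0191
grip_force: 16.4
```

Request:
{"fn": "jog_arm", "kwargs": {"rows": [{"gripper": 0.01, "slide": [0, 0, 0.001], "spin": 0}, {"gripper": 0.01, "slide": [0, 0, 0.001], "spin": 0}]}}

```text
time_s: 9.85
ee_pos: [0.4697, -0.2202, 0.2439]
eef_rot: [3.141, -0.001, -0.085]
force: [-0.2, -0.6, -1.7]
grip_width: 0.0188
grip_force: 16.4
```

Request:
{"fn": "jog_arm", "kwargs": {"rows": [{"gripper": 0.045, "slide": [0, 0, 0], "spin": 0}, {"gripper": 0.045, "slide": [0, 0, 0], "spin": 0}, {"gripper": 0.045, "slide": [0, 0, 0], "spin": 0}, {"gripper": 0.045, "slide": [0, 0, -0.03], "spin": 0}, {"gripper": 0.045, "slide": [0, 0, -0.075], "spin": 0}, {"gripper": 0.045, "slide": [0, 0, -0.12], "spin": 0}, {"gripper": 0.045, "slide": [0, 0, -0.15], "spin": 0}]}}

```text
time_s: 10.55
ee_pos: [0.4694, -0.2201, 0.3965]
eef_rot: [3.14, -0.003, -0.085]
force: [0.2, 0.3, -0.3]
grip_width: 0.0451
grip_force: 0.0
```

Run:
```python
from h import *
to(.4852,-.0129,.19,-.085-1.5708)
to(.4852,-.0129,.19,-.085+1.5708);print(telemetry.get_obs()["qpos"])
```

```text
t 10.55 pos [ 0.4694 -0.2201  0.3965] yaw -0.0847 slide [-0.0018 -0.2078  0.0265] spin 1.5711 w 0.0451 F [ 0.2  0.3 -0.3]
t 10.55 pos [ 0.4694 -0.2201  0.3965] yaw -0.0847 slide [-0.0018 -0.2078  0.0265] spin -1.5705 w 0.0451 F [ 0.2  0.3 -0.3]
[-5.09190184e-01  2.36049101e-01  1.62114563e+00  2.42795288e-05
  1.28122075e+00  1.14625124e+00]
```

Request:
{"fn": "jog_arm", "kwargs": {"rows": [{"gripper": 0.06, "slide": [-0.002, -0.208, 0.02], "spin": -1.57}, {"gripper": 0.06, "slide": [-0.002, -0.208, 0.02], "spin": -1.57}, {"gripper": 0.06, "slide": [-0.002, -0.208, 0.02], "spin": -1.57}, {"gripper": 0.06, "slide": [-0.002, -0.208, 0.02], "spin": -1.57}, {"gripper": 0.06, "slide": [-0.002, -0.208, 0.02], "spin": -1.57}, {"gripper": 0.06, "slide": [-0.002, -0.208, 0.02], "spin": -1.57}, {"gripper": 0.06, "slide": [-0.002, -0.208, 0.02], "spin": -1.57}, {"gripper": 0.06, "slide": [-0.002, -0.208, 0.02], "spin": -1.57}]}}

```text
time_s: 11.35
ee_pos: [0.4851, -0.0126, 0.3733]
eef_rot: [3.141, -0.0, 1.122]
force: [0.1, 0.2, -0.7]
grip_width: 0.06
grip_force: 0.0
```

Run:
```python
from h import *
to(.4852,-.0129,.19,-.085+1.5708)
im,d,W=cloud("scene");im2,d2,W2=cloud("top")
cv2.imwrite("pics/a3.png",np.hstack([cv2.resize(im[80:360,140:370,::-1],(394,480)),cv2.resize(im2[120:260,150:380,::-1],None,fx=1.7,fy=1.7)[:238],]) if 0 else cv2.resize(im[90:370,140:400,::-1],None,fx=2,fy=2))
for t in("oil_bottle","dropper_bottle","dye_bottle","bung"):
  for c in("scene","top"):
    print(c,t,[(np.round(r["point"],3).tolist(),round(r["confidence"],2)) for r in finder.find_in(t,c)[:4]])
# flask rim
for n,P in(("top",W2),("scn",W)):
    b=P.reshape(-1,3);b=b[(abs(b[:,0]-.486)<.03)&(abs(b[:,1]-.15)<.03)&(b[:,2]>.082)&(b[:,2]<.094)]
    if len(b)>5:
        c,r=cv2.minEnclosingCircle(b[:,:2].astype(np.float32)*1000); print(n,len(b),c,r,np.median(b[:,2]),b.min(0),b.max(0))
```

```text
t 11.35 pos [ 0.4851 -0.0126  0.3733] yaw 1.1219 slide [-0.0002  0.0002  0.0033] spin -0.3639 w 0.06 F [ 0.1  0.2 -0.7]
scene oil_bottle [([0.422, -0.112, 0.035], 0.75), ([0.484, -0.103, 0.034], 0.65)]
top oil_bottle [([0.465, -0.218, 0.05], 0.44)]
scene dropper_bottle []
top dropper_bottle [([0.558, -0.216, 0.062], 0.74)]
scene dye_bottle [([0.612, -0.034, 0.068], 0.74)]
top dye_bottle []
scene bung [([0.482, -0.018, 0.039], 0.89)]
top bung []
top 123 (483.93585205078125, 149.53529357910156) 22.702913284301758 0.08697886775533634 [0.46402109 0.12783186 0.08216482] [0.50596154 0.17126568 0.09098004]
scn 76 (486.8250427246094, 148.0550537109375) 23.184114456176758 0.08567623331270219 [0.46560197 0.12772384 0.08203874] [0.50962708 0.17115775 0.08830461]
```

View pics/a3.png

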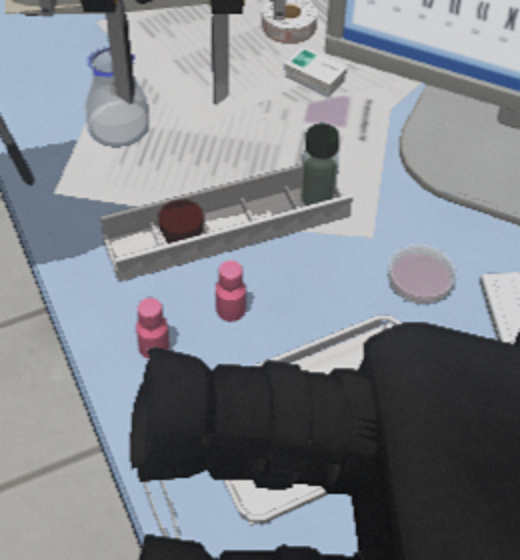

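Top camera confirms oil at (0.465, −0.218) and dropper at (0.558, −0.216) on the tray; in the scene crop the bung stands alone at (181,220), with dye still in place at (320,165).

Run:
```python
from h import *
for c in("top","scene"):
    D=np.load(c+".npz");im=D["im"].astype(int);W=D["W"]
    m=(im[...,0]>1.8*im[...,1])&(abs(W[...,0]-.484)<.035)&(abs(W[...,1]+.013)<.035)&(W[...,2]>.030)&(W[...,2]<.046)
    p=W[m];print(c,len(p),cv2.minEnclosingCircle(p[:,:2].astype(np.float32)*1000),p.mean(0))
    b=(im[...,2]>1.4*im[...,0])&(abs(W[...,0]-.486)<.03)&(abs(W[...,1]-.15)<.03)&(W[...,2]>.08)
    p=W[b];print(c,"rim",len(p),cv2.minEnclosingCircle(p[:,:2].astype(np.float32)*1000) if len(p)>4 else"",p.mean(0))
```

```text
top 200 ((484.19268798828125, -12.49681568145752), 18.705913543701172) [ 0.48413673 -0.01261624  0.03659161]
top rim 82 ((483.6328125, 149.19444274902344), 22.59518814086914) [0.48301666 0.1477493  0.08717949]
scene 110 ((485.6089172363281, -13.556652069091797), 18.451431274414062) [ 0.4839992  -0.01521866  0.03554247]
scene rim 85 ((485.81591796875, 147.98936462402344), 21.783672332763672) [0.48429987 0.14481236 0.08556898]
```

Request:
{"fn": "jog_arm", "kwargs": {"rows": [{"gripper": 0.064, "slide": [0, 0, 0.04], "spin": -0.364}, {"gripper": 0.064, "slide": [0, 0, 0.06], "spin": -0.364}, {"gripper": 0.064, "slide": [0, 0, 0.06], "spin": -0.364}, {"gripper": 0.064, "slide": [0, 0, 0.06], "spin": -0.364}]}}

```text
time_s: 12.25
ee_pos: [0.4851, -0.0128, 0.3128]
eef_rot: [-3.141, -0.0, 1.479]
force: [-0.6, 0.4, -0.4]
grip_width: 0.0641
grip_force: 0.0
```

Request:
{"fn": "jog_arm", "kwargs": {"rows": [{"gripper": 0.064, "slide": [0, 0, 0.045], "spin": 0}, {"gripper": 0.064, "slide": [0, 0, 0.08], "spin": 0}, {"gripper": 0.064, "slide": [0, 0, 0.09], "spin": 0}, {"gripper": 0.064, "slide": [0, 0, 0.09], "spin": 0}, {"gripper": 0.03, "slide": [0, 0, 0.09], "spin": 0}, {"gripper": 0.03, "slide": [0, 0, 0.09], "spin": 0}, {"gripper": 0.03, "slide": [0, 0, 0.09], "spin": 0}, {"gripper": 0.03, "slide": [0, 0, 0.09], "spin": 0}], "squeeze": 30}}

```text
time_s: 13.05
ee_pos: [0.4854, -0.0128, 0.2243]
eef_rot: [3.14, -0.0, 1.479]
force: [-0.8, -0.9, 7.5]
grip_width: 0.0385
grip_force: 30.0
```

Request:
{"fn": "jog_arm", "kwargs": {"rows": [{"gripper": 0.03, "slide": [0, 0, 0], "spin": 0}, {"gripper": 0.03, "slide": [0, 0, 0], "spin": 0}]}}

```text
time_s: 13.25
ee_pos: [0.4854, -0.0128, 0.2242]
eef_rot: [3.14, -0.0, 1.479]
force: [-1.1, -0.2, 7.8]
grip_width: 0.0389
grip_force: 30.0
```

Request:
{"fn": "jog_arm", "kwargs": {"rows": [{"gripper": 0.03, "slide": [0, 0, -0.03], "spin": 0}, {"gripper": 0.03, "slide": [0, 0, -0.07], "spin": 0}, {"gripper": 0.03, "slide": [0, 0, -0.11], "spin": 0}, {"gripper": 0.03, "slide": [0, 0, -0.12], "spin": 0}, {"gripper": 0.03, "slide": [0.04, -0.004, -0.12], "spin": 0}, {"gripper": 0.03, "slide": [0.085, -0.008, -0.12], "spin": 0}, {"gripper": 0.03, "slide": [0.13, -0.012, -0.12], "spin": 0}, {"gripper": 0.03, "slide": [0.161, -0.015, -0.12], "spin": 0}]}}

```text
time_s: 14.05
ee_pos: [0.4844, 0.1512, 0.3429]
eef_rot: [-3.141, -0.0, 1.48]
force: [0.3, -0.1, -0.8]
grip_width: 0.0387
grip_force: 30.0
```

Request:
{"fn": "jog_arm", "kwargs": {"rows": [{"gripper": 0.03, "slide": [0, 0, 0.01], "spin": 0}, {"gripper": 0.03, "slide": [0, 0, 0.014], "spin": 0}, {"gripper": 0.03, "slide": [0, 0, 0.014], "spin": 0}]}}

```text
time_s: 14.35
ee_pos: [0.4848, 0.1481, 0.3282]
eef_rot: [-3.14, 0.001, 1.479]
force: [0.3, -0.5, -0.2]
grip_width: 0.0384
grip_force: 30.0
```

Run:
```python
from h import *
to(.485,.149,.15,1.479)
for c in("scene","top"):
    im,d,W=cloud(c);cv2.imwrite(f"pics/b_{c}.png",cv2.resize(im[60:220,130:330,::-1],None,fx=3,fy=3))
    r=finder.masks_of("bung",c)
    I=im.astype(int)
    m=(I[...,0]>1.8*I[...,1])&(abs(W[...,0]-.485)<.035)&(abs(W[...,1]-.149)<.035)&(W[...,2]>.09)
    p=W[m];print(c,"bung",len(p),(p.min(0)+p.max(0))/2 if len(p) else "",p.min(0) if len(p) else"",p.max(0) if len(p) else "")
    b=(I[...,2]>1.4*I[...,0])&(abs(W[...,0]-.486)<.03)&(abs(W[...,1]-.15)<.03)&(W[...,2]>.07)&(W[...,2]<.095)
    p=W[b];print("rim",len(p),p.min(0) if len(p) else"",p.max(0) if len(p) else "")
```

```text
t 14.35 pos [0.4848 0.1481 0.3282] yaw 1.4786 slide [ 0.0009  0.0001 -0.0018] spin -0.0004 w 0.0384 F [ 0.3 -0.5 -0.2]
scene bung 12 [0.47706668 0.13926937 0.23197034] [0.45136675 0.11466289 0.13881082] [0.50276661 0.16387585 0.32512987]
rim 67 [0.46551377 0.12830202 0.0820656 ] [0.50690905 0.16654827 0.08763001]
top bung 17 [0.48503424 0.13083154 0.14020723] [0.47692239 0.12946627 0.13773699] [0.49314608 0.1321968  0.14267746]
rim 26 [0.46418578 0.12907818 0.0834416 ] [0.50147126 0.13983005 0.09039218]
```

View pics/b_scene.png

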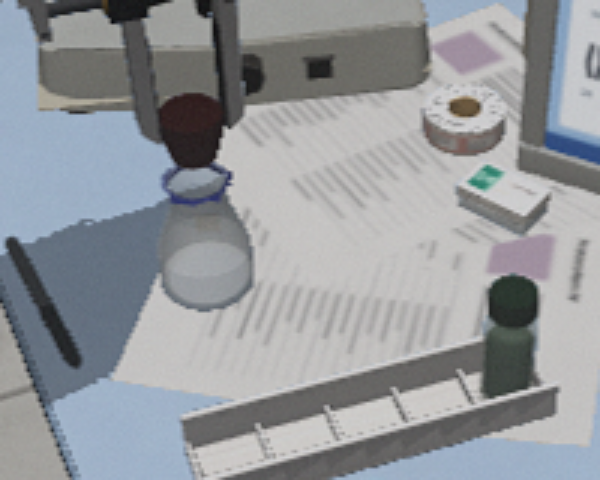

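The bung hangs upright with its foot at (195,165), just above the rim at (197,183). I'll refine the rim centre by fitting projected circles.

Run:
```python
from h import *
from scipy.optimize import least_squares
for c in("scene","top"):
    D=np.load(c+".npz");im=D["im"].astype(int);W=D["W"]
    i=cams.camera_info(c);K=np.array(i["camera_matrix"],float);R=np.array(i["R"]);t=np.array(i["t"])
    pr=lambda P:cv2.projectPoints(P,cv2.Rodrigues(R)[0],t,K,np.array([i["k1"],0,0,0.]))[0][:,0]
    a=np.linspace(0,2*np.pi,360,endpoint=False)
    circ=lambda x,y,z,r:pr(np.c_[x+r*np.cos(a),y+r*np.sin(a),0*a+z])
    near=(abs(W[...,0]-.486)<.045)&(abs(W[...,1]-.15)<.045)
    vv,uu=np.nonzero((im[...,2]>1.35*im[...,0])&(im[...,2]>im[...,1]+25)&near&(im[...,0]<150))
    px=np.c_[uu,vv].astype(float)
    f=lambda q:np.min(np.linalg.norm(px[:,None]-circ(q[0],q[1],.085,q[2])[None],axis=2),axis=1)
    s=least_squares(f,[.485,.149,.02],loss="soft_l1",f_scale=.7,diff_step=1e-3)
    print(c,"rim",len(px),s.x.round(4),np.median(f(s.x)).round(2))
    # bung top disc: mask contour fit
    m=((im[...,0]>1.8*im[...,1])&(abs(W[...,0]-.484)<.04)&(abs(W[...,1]+.013)<.04)&(W[...,2]>.030)&(W[...,2]<.046)).astype(np.uint8)
    v,u=np.nonzero(m); C=np.array([u.mean(),v.mean()])
    g=lambda q:circ(q[0],q[1],.036,.02).mean(0)-C
    print("  bung",least_squares(g,[.485,-.013],diff_step=1e-3).x.round(4))
```

```text
scene rim 88 [0.485  0.1496 0.0189] 0.55
  bung [ 0.4839 -0.0155]
top rim 83 [0.4838 0.1503 0.0202] 0.37
  bung [ 0.4842 -0.0126]
```

Request:
{"fn": "jog_arm", "kwargs": {"rows": [{"gripper": 0.03, "slide": [0.002, 0, 0.005], "spin": 0}, {"gripper": 0.03, "slide": [0.002, 0, 0.01], "spin": 0}, {"gripper": 0.03, "slide": [0.002, 0, 0.015], "spin": 0}, {"gripper": 0.03, "slide": [0.002, 0, 0.02], "spin": 0}, {"gripper": 0.03, "slide": [0.002, 0, 0.024], "spin": 0}, {"gripper": 0.03, "slide": [0.002, 0, 0.027], "spin": 0}, {"gripper": 0.03, "slide": [0.002, 0, 0.028], "spin": 0}, {"gripper": 0.03, "slide": [0.002, 0, 0.028], "spin": 0}]}}

```text
time_s: 15.35
ee_pos: [0.4851, 0.1509, 0.3012]
eef_rot: [-3.141, 0.0, 1.479]
force: [-0.3, -0.8, -1.2]
grip_width: 0.0386
grip_force: 30.0
```

Request:
{"fn": "jog_arm", "kwargs": {"rows": [{"gripper": 0.03, "slide": [0, 0, 0.002], "spin": 0}, {"gripper": 0.03, "slide": [0, 0, 0.003], "spin": 0}, {"gripper": 0.03, "slide": [0, 0, 0.003], "spin": 0}]}}

```text
time_s: 15.65
ee_pos: [0.4851, 0.1509, 0.2982]
eef_rot: [-3.142, 0.0, 1.479]
force: [-0.7, -0.2, -0.4]
grip_width: 0.0383
grip_force: 30.0
```

Request:
{"fn": "jog_arm", "kwargs": {"rows": [{"gripper": 0.03, "slide": [-0.0005, 0, 0.001], "spin": 0}, {"gripper": 0.03, "slide": [-0.0005, 0, 0.002], "spin": 0}, {"gripper": 0.03, "slide": [-0.0005, 0, 0.003], "spin": 0}, {"gripper": 0.03, "slide": [-0.0005, 0, 0.003], "spin": 0}]}}

```text
time_s: 16.05
ee_pos: [0.485, 0.1504, 0.2951]
eef_rot: [-3.141, 0.0, 1.479]
force: [-0.2, 0.4, -0.4]
grip_width: 0.0389
grip_force: 30.0
```

Request:
{"fn": "jog_arm", "kwargs": {"rows": [{"gripper": 0.03, "slide": [0, 0, 0.001], "spin": 0}, {"gripper": 0.03, "slide": [0, 0, 0.002], "spin": 0}, {"gripper": 0.03, "slide": [0, 0, 0.002], "spin": 0}]}}

```text
time_s: 16.35
ee_pos: [0.4851, 0.1504, 0.2933]
eef_rot: [3.141, -0.0, 1.479]
force: [0.2, -0.4, 1.6]
grip_width: 0.0386
grip_force: 30.0
```

Request:
{"fn": "jog_arm", "kwargs": {"rows": [{"gripper": 0.03, "slide": [0, 0, 0.001], "spin": 0}, {"gripper": 0.03, "slide": [0, 0, 0.002], "spin": 0}, {"gripper": 0.03, "slide": [0, 0, 0.002], "spin": 0}]}}

```text
time_s: 16.65
ee_pos: [0.4853, 0.1504, 0.2923]
eef_rot: [3.14, -0.001, 1.479]
force: [-2.3, 0.5, 11.5]
grip_width: 0.039
grip_force: 30.0
```

Request:
{"fn": "jog_arm", "kwargs": {"rows": [{"gripper": 0.03, "slide": [0, 0, 0.001], "spin": 0}, {"gripper": 0.03, "slide": [0, 0, 0.002], "spin": 0}, {"gripper": 0.03, "slide": [0, 0, 0.002], "spin": 0}]}}

```text
time_s: 16.95
ee_pos: [0.4856, 0.1505, 0.2917]
eef_rot: [3.137, -0.001, 1.479]
force: [-4.5, -1.0, 25.0]
grip_width: 0.0385
grip_force: 30.0
```

Request:
{"fn": "jog_arm", "kwargs": {"rows": [{"gripper": 0.03, "slide": [0, 0, -0.002], "spin": 0}, {"gripper": 0.03, "slide": [0, 0, -0.002], "spin": 0}, {"gripper": 0.06, "slide": [0, 0, -0.002], "spin": 0}, {"gripper": 0.06, "slide": [0, 0, -0.002], "spin": 0}, {"gripper": 0.06, "slide": [0, 0, -0.002], "spin": 0}, {"gripper": 0.06, "slide": [0, 0, -0.02], "spin": 0}, {"gripper": 0.06, "slide": [0, 0, -0.05], "spin": 0}, {"gripper": 0.06, "slide": [0, 0, -0.09], "spin": 0}]}}

```text
time_s: 17.75
ee_pos: [0.4848, 0.1503, 0.3788]
eef_rot: [-3.138, 0.001, 1.479]
force: [0.4, -0.1, -0.5]
grip_width: 0.06
grip_force: 0.0
```

Request:
{"fn": "jog_arm", "kwargs": {"rows": [{"gripper": 0.06, "slide": [-0.04, 0, 0], "spin": 0.14}, {"gripper": 0.06, "slide": [-0.09, 0, 0], "spin": 0.28}, {"gripper": 0.06, "slide": [-0.14, 0, 0], "spin": 0.42}, {"gripper": 0.06, "slide": [-0.19, 0, 0], "spin": 0.56}, {"gripper": 0.06, "slide": [-0.24, 0, 0], "spin": 0.7}, {"gripper": 0.06, "slide": [-0.28, 0, 0], "spin": 0.84}]}}

```text
time_s: 18.35
ee_pos: [0.4588, -0.1308, 0.3792]
eef_rot: [3.142, 0.0, 0.633]
force: [1.0, -0.1, 0.6]
grip_width: 0.0597
grip_force: 0.0
```

Run:
```python
from h import *
to(.56,-.2205,.18,-.085)
im,d,W=cloud("scene");cv2.imwrite("pics/c_s.png",cv2.resize(im[60:220,130:330,::-1],None,fx=3,fy=3))
im2,d2,W2=cloud("top")
for c,I,P in(("scene",im,W),("top",im2,W2)):
    I=I.astype(int);m=(I[...,0]>1.8*I[...,1])&(abs(P[...,0]-.485)<.035)&(abs(P[...,1]-.149)<.035)&(P[...,2]>.07)
    p=P[m];print(c,"bung",len(p),((p.min(0)+p.max(0))/2).round(4),p.min(0).round(4),p.max(0).round(4),np.median(p[:,2]))
    for t in("oil_bottle","dropper_bottle","dye_bottle"):print(t,[(np.round(r["point"],3).tolist(),round(r["confidence"],2)) for r in finder.find_in(t,c)[:4]])
```

```text
t 18.35 pos [ 0.4588 -0.1308  0.3792] yaw 0.6327 slide [0.0286 0.1322 0.0192] spin 0.7177 w 0.0597 F [ 1.  -0.1  0.6]Traceback (most recent call last):
  File "<stdin>", line 7, in <module>
    return umr_minimum(a, axis, None, out, keepdims, initial, where)
ValueError: zero-size array to reduction operation minimum which has no identity
```

View pics/c_s.png

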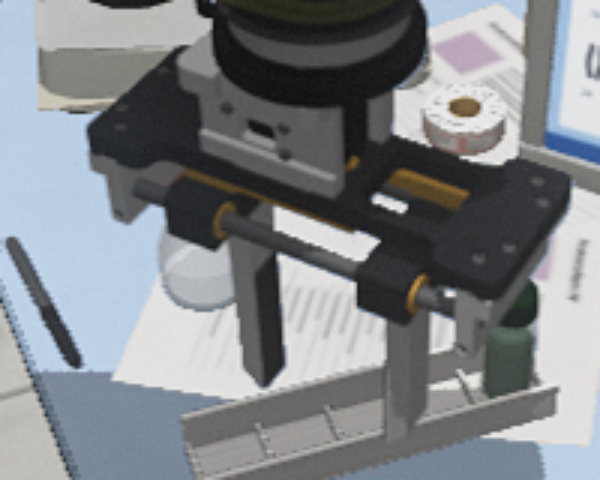

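The gripper hides the neck in this view, though the flask body at (200,265) stands where it did. I'll go on to the dropper hover and look again from there.

Request:
{"fn": "jog_arm", "kwargs": {"rows": [{"gripper": 0.06, "slide": [0.029, 0.132, 0.02], "spin": 0.718}, {"gripper": 0.06, "slide": [0.029, 0.132, 0.02], "spin": 0.718}, {"gripper": 0.06, "slide": [0.029, 0.132, 0.02], "spin": 0.718}, {"gripper": 0.06, "slide": [0.029, 0.132, 0.02], "spin": 0.718}, {"gripper": 0.06, "slide": [0.029, 0.132, 0.02], "spin": 0.718}, {"gripper": 0.06, "slide": [0.029, 0.132, 0.02], "spin": 0.718}, {"gripper": 0.06, "slide": [0.029, 0.132, 0.02], "spin": 0.718}]}}

```text
time_s: 19.15
ee_pos: [0.5616, -0.2165, 0.3591]
eef_rot: [-3.141, 0.0, -0.074]
force: [0.1, 0.7, 0.1]
grip_width: 0.0602
grip_force: 0.0
```

Run:
```python
from h import *
to(.56,-.2205,.061,-.085)
im,d,W=cloud("scene");cv2.imwrite("pics/d_s.png",cv2.resize(im[60:220,130:330,::-1],None,fx=3,fy=3))
im2,d2,W2=cloud("top")
for c,I,P in(("scene",im,W),("top",im2,W2)):
    for t in("oil_bottle","dropper_bottle","dye_bottle","bung","flask"):print(c,t,[(np.round(r["point"],3).tolist(),round(r["confidence"],2)) for r in finder.find_in(t,c)[:4]])
    I=I.astype(int);m=(I[...,0]>1.8*I[...,1])&(abs(P[...,0]-.485)<.035)&(abs(P[...,1]-.149)<.035)&(P[...,2]>.07)
    p=P[m]
    if len(p):print(c,"bung",len(p),((p.min(0)+p.max(0))/2).round(4),p.min(0).round(4),p.max(0).round(4),np.median(p[:,2]))
```

```text
t 19.15 pos [ 0.5616 -0.2165  0.3591] yaw -0.0739 slide [-0.0013  0.0041  0.1181] spin 0.0111 w 0.0602 F [0.1 0.7 0.1]
scene oil_bottle [([0.486, -0.103, 0.034], 0.91), ([0.416, -0.112, 0.037], 0.86)]
scene dropper_bottle []
scene dye_bottle [([0.61, -0.036, 0.069], 0.69)]
scene bung [([0.484, 0.144, 0.104], 0.87)]
scene flask [([0.475, 0.131, 0.041], 0.79)]
scene bung 37 [0.4839 0.1483 0.103 ] [0.4663 0.1319 0.1012] [0.5016 0.1647 0.1048] 0.10333454186694513
top oil_bottle [([0.465, 0.135, 0.05], 0.41)]
top dropper_bottle []
top dye_bottle [([0.602, -0.024, 0.087], 0.79)]
top bung [([0.484, 0.148, 0.101], 0.79)]
top flask [([0.465, 0.132, 0.051], 0.75)]
top bung 253 [0.4828 0.1485 0.0977] [0.4644 0.1302 0.0875] [0.5012 0.1668 0.108 ] 0.10398262641589877
```

View pics/d_s.png

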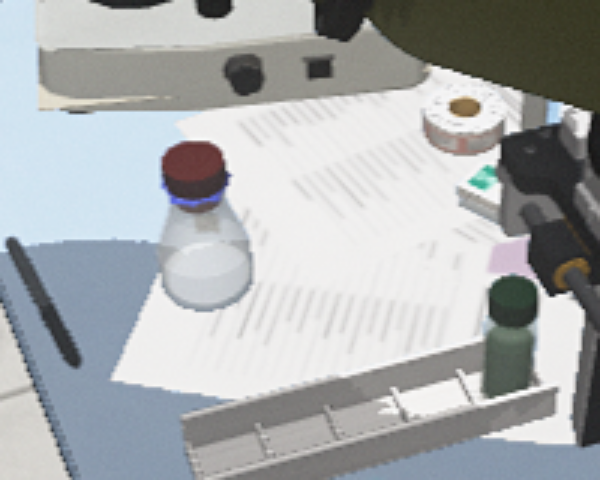

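The bung sits upright in the neck at (195,175), with its top at z ≈ 0.104, and the flask has not moved. Next, bring the dropper back.

Request:
{"fn": "jog_arm", "kwargs": {"rows": [{"gripper": 0.06, "slide": [-0.0015, 0.004, 0.04], "spin": 0.011}, {"gripper": 0.06, "slide": [-0.0015, 0.004, 0.08], "spin": 0.011}, {"gripper": 0.06, "slide": [-0.0015, 0.004, 0.118], "spin": 0.011}, {"gripper": 0.06, "slide": [-0.0015, 0.004, 0.118], "spin": 0.011}, {"gripper": 0.02, "slide": [-0.0015, 0.004, 0.118], "spin": 0.011}, {"gripper": 0.02, "slide": [-0.0015, 0.004, 0.118], "spin": 0.011}, {"gripper": 0.02, "slide": [-0.0015, 0.004, 0.118], "spin": 0.011}, {"gripper": 0.02, "slide": [-0.0015, 0.004, 0.118], "spin": 0.011}], "squeeze": 15}}

```text
time_s: 20.55
ee_pos: [0.5599, -0.221, 0.2427]
eef_rot: [3.141, -0.002, -0.09]
force: [-0.8, 0.5, 0.6]
grip_width: 0.0315
grip_force: 0.0
```

Request:
{"fn": "jog_arm", "kwargs": {"rows": [{"gripper": 0.02, "slide": [0, 0, 0], "spin": 0}, {"gripper": 0.02, "slide": [0, 0, 0], "spin": 0}]}}

```text
time_s: 20.75
ee_pos: [0.5599, -0.221, 0.2423]
eef_rot: [3.141, -0.002, -0.09]
force: [-0.9, 0.8, 6.9]
grip_width: 0.0285
grip_force: 15.0
```

Run:
```python
from h import *
to(.5272,-.0174,.0615,-.085)
```

```text
t 20.75 pos [ 0.5599 -0.221   0.2423] yaw -0.0897 slide [-0.0508 -0.1998  0.0008] spin -0.0047 w 0.0285 F [-0.9  0.8  6.9]
```

Request:
{"fn": "jog_arm", "kwargs": {"rows": [{"gripper": 0.02, "slide": [0, 0, -0.03], "spin": 0}, {"gripper": 0.02, "slide": [0, 0, -0.07], "spin": 0}, {"gripper": 0.02, "slide": [0, 0, -0.11], "spin": 0}, {"gripper": 0.02, "slide": [0, 0, -0.12], "spin": 0}, {"gripper": 0.02, "slide": [-0.01, -0.04, -0.12], "spin": 0}, {"gripper": 0.02, "slide": [-0.02, -0.085, -0.12], "spin": 0}, {"gripper": 0.02, "slide": [-0.035, -0.13, -0.12], "spin": 0}, {"gripper": 0.02, "slide": [-0.045, -0.17, -0.12], "spin": 0}]}}

```text
time_s: 21.55
ee_pos: [0.5291, -0.0458, 0.3606]
eef_rot: [-3.141, 0.001, -0.09]
force: [0.6, 0.2, -0.4]
grip_width: 0.0287
grip_force: 14.9
```

Request:
{"fn": "jog_arm", "kwargs": {"rows": [{"gripper": 0.02, "slide": [-0.006, -0.03, 0], "spin": -0.005}, {"gripper": 0.02, "slide": [-0.006, -0.03, 0], "spin": -0.005}, {"gripper": 0.02, "slide": [-0.006, -0.03, 0], "spin": -0.005}]}}

```text
time_s: 21.85
ee_pos: [0.5267, -0.0169, 0.3609]
eef_rot: [3.141, 0.0, -0.083]
force: [0.3, -0.7, -0.1]
grip_width: 0.0283
grip_force: 14.9
```

Run:
```python
from h import *
to(.5272,-.0172,.0635,-.085)
```

```text
t 21.85 pos [ 0.5267 -0.0169  0.3609] yaw -0.0835 slide [0.0005 0.0002 0.1174] spin 0.0015 w 0.0283 F [ 0.3 -0.7 -0.1]
```

Request:
{"fn": "jog_arm", "kwargs": {"rows": [{"gripper": 0.02, "slide": [0.0005, 0, 0.04], "spin": 0}, {"gripper": 0.02, "slide": [0.0005, 0, 0.08], "spin": 0}, {"gripper": 0.02, "slide": [0.0005, 0, 0.105], "spin": 0}, {"gripper": 0.02, "slide": [0.0005, 0, 0.114], "spin": 0}, {"gripper": 0.02, "slide": [0.0005, 0, 0.1165], "spin": 0}, {"gripper": 0.02, "slide": [0.0005, 0, 0.1165], "spin": 0}]}}

```text
time_s: 22.45
ee_pos: [0.5276, -0.0177, 0.2455]
eef_rot: [3.142, -0.001, -0.085]
force: [0.8, 0.5, -1.6]
grip_width: 0.0282
grip_force: 14.9
```

Request:
{"fn": "jog_arm", "kwargs": {"rows": [{"gripper": 0.02, "slide": [0, 0, 0.0015], "spin": 0}, {"gripper": 0.02, "slide": [0, 0, 0.0015], "spin": 0}]}}

```text
time_s: 22.65
ee_pos: [0.5275, -0.0173, 0.2441]
eef_rot: [-3.142, -0.002, -0.085]
force: [0.2, 0.4, -1.3]
grip_width: 0.0287
grip_force: 14.9
```

Request:
{"fn": "jog_arm", "kwargs": {"rows": [{"gripper": 0.02, "slide": [0, 0, 0.001], "spin": 0}, {"gripper": 0.02, "slide": [0, 0, 0.001], "spin": 0}, {"gripper": 0.05, "slide": [0, 0, 0.001], "spin": 0}, {"gripper": 0.05, "slide": [0, 0, 0.001], "spin": 0}, {"gripper": 0.05, "slide": [0, 0, 0.001], "spin": 0}, {"gripper": 0.05, "slide": [0, 0, -0.03], "spin": 0}, {"gripper": 0.05, "slide": [0, 0, -0.075], "spin": 0}, {"gripper": 0.05, "slide": [0, 0, -0.12], "spin": 0}]}}

```text
time_s: 23.45
ee_pos: [0.527, -0.0172, 0.3644]
eef_rot: [3.142, 0.001, -0.085]
force: [0.4, -1.0, 0.2]
grip_width: 0.0497
grip_force: 0.0
```

Run:
```python
from h import *
to(.4697,-.2202,.186,-.085)
```

```text
t 23.45 pos [ 0.527  -0.0172  0.3644] yaw -0.0847 slide [-0.04    0.2071 -0.0016] spin 0.0003 w 0.0497 F [ 0.4 -1.   0.2]
```

Request:
{"fn": "jog_arm", "kwargs": {"rows": [{"gripper": 0.05, "slide": [-0.04, 0.207, 0], "spin": 0}, {"gripper": 0.05, "slide": [-0.04, 0.207, 0], "spin": 0}, {"gripper": 0.05, "slide": [-0.04, 0.207, 0], "spin": 0}, {"gripper": 0.05, "slide": [-0.04, 0.207, 0], "spin": 0}, {"gripper": 0.05, "slide": [-0.04, 0.207, 0], "spin": 0}, {"gripper": 0.05, "slide": [-0.04, 0.207, 0], "spin": 0}, {"gripper": 0.05, "slide": [-0.04, 0.207, 0], "spin": 0}]}}

```text
time_s: 24.15
ee_pos: [0.4702, -0.2193, 0.3631]
eef_rot: [-3.141, 0.0, -0.084]
force: [0.1, -0.4, 0.5]
grip_width: 0.0498
grip_force: 0.0
```

Run:
```python
from h import *
to(.4697,-.2202,.0645,-.085)
im,d,W=cloud("scene");cv2.imwrite("pics/e_s.png",cv2.resize(im[60:260,130:330,::-1],None,fx=2.5,fy=2.5))
cloud("top")
for c in("scene","top"):
  for t in("oil_bottle","dropper_bottle"):print(c,t,[(np.round(r["point"],3).tolist(),round(r["confidence"],2)) for r in finder.find_in(t,c)[:4]])
```

```text
t 24.15 pos [ 0.4702 -0.2193  0.3631] yaw -0.0845 slide [-0.0004  0.0009  0.1186] spin 0.0005 w 0.0498 F [ 0.1 -0.4  0.5]
scene oil_bottle [([0.421, -0.11, 0.036], 0.95), ([0.486, -0.102, 0.032], 0.87)]
scene dropper_bottle [([0.517, -0.026, 0.042], 0.76)]
top oil_bottle [([0.49, -0.099, 0.06], 0.68), ([0.462, -0.215, 0.036], 0.52), ([0.484, 0.145, 0.1], 0.3)]
top dropper_bottle [([0.522, -0.019, 0.065], 0.49)]
```

View pics/e_s.png

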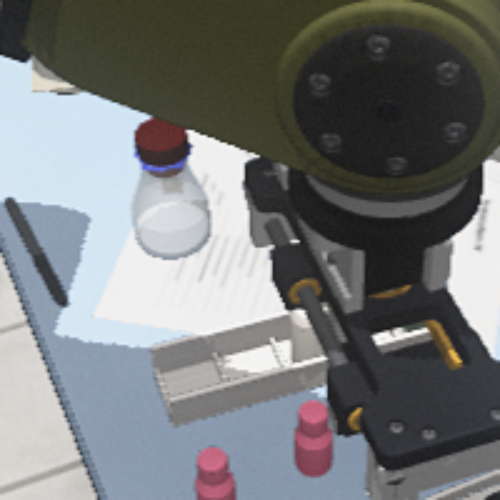

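The dropper is upright back in the rack at (302,335), and the bung is still in the flask at (162,140). Now the oil.

Request:
{"fn": "jog_arm", "kwargs": {"rows": [{"gripper": 0.05, "slide": [0, 0.001, 0.04], "spin": 0}, {"gripper": 0.05, "slide": [0, 0.001, 0.08], "spin": 0}, {"gripper": 0.05, "slide": [0, 0.001, 0.118], "spin": 0}, {"gripper": 0.05, "slide": [0, 0.001, 0.118], "spin": 0}, {"gripper": 0.01, "slide": [0, 0.001, 0.118], "spin": 0}, {"gripper": 0.01, "slide": [0, 0.001, 0.118], "spin": 0}, {"gripper": 0.01, "slide": [0, 0.001, 0.118], "spin": 0}, {"gripper": 0.01, "slide": [0, 0.001, 0.118], "spin": 0}]}}

```text
time_s: 25.25
ee_pos: [0.47, -0.2212, 0.2466]
eef_rot: [3.141, -0.002, -0.085]
force: [0.1, 0.2, 0.0]
grip_width: 0.0214
grip_force: 0.1
```

Request:
{"fn": "jog_arm", "kwargs": {"rows": [{"gripper": 0.01, "slide": [0, 0, 0], "spin": 0}, {"gripper": 0.01, "slide": [0, 0, 0], "spin": 0}]}}

```text
time_s: 25.45
ee_pos: [0.4701, -0.2212, 0.2462]
eef_rot: [3.141, -0.002, -0.085]
force: [0.1, 2.3, 7.1]
grip_width: 0.0188
grip_force: 15.0
```

Run:
```python
from h import *
to(.4424,-.0102,.066,-.085)
```

```text
t 25.45 pos [ 0.4701 -0.2212  0.2462] yaw -0.0847 slide [-4.540e-02 -2.079e-01  2.000e-04] spin 0.0003 w 0.0188 F [0.1 2.3 7.1]
```

Request:
{"fn": "jog_arm", "kwargs": {"rows": [{"gripper": 0.01, "slide": [0, 0, -0.03], "spin": 0}, {"gripper": 0.01, "slide": [0, 0, -0.07], "spin": 0}, {"gripper": 0.01, "slide": [0, 0, -0.11], "spin": 0}, {"gripper": 0.01, "slide": [0, 0, -0.12], "spin": 0}, {"gripper": 0.01, "slide": [-0.01, -0.04, -0.12], "spin": 0}, {"gripper": 0.01, "slide": [-0.02, -0.085, -0.12], "spin": 0}, {"gripper": 0.01, "slide": [-0.03, -0.13, -0.12], "spin": 0}, {"gripper": 0.01, "slide": [-0.04, -0.175, -0.12], "spin": 0}]}}

```text
time_s: 26.25
ee_pos: [0.444, -0.0418, 0.3646]
eef_rot: [-3.141, 0.001, -0.085]
force: [0.8, -0.6, -0.6]
grip_width: 0.019
grip_force: 14.9
```

Request:
{"fn": "jog_arm", "kwargs": {"rows": [{"gripper": 0.01, "slide": [-0.005, -0.033, 0], "spin": 0}, {"gripper": 0.01, "slide": [-0.005, -0.033, 0], "spin": 0}, {"gripper": 0.01, "slide": [-0.005, -0.033, 0], "spin": 0}]}}

```text
time_s: 26.55
ee_pos: [0.4425, -0.0098, 0.3648]
eef_rot: [3.141, 0.001, -0.083]
force: [-0.2, -0.6, 0.2]
grip_width: 0.0191
grip_force: 14.9
```

Run:
```python
from h import *
to(.4424,-.0100,.0672,-.085)
```

```text
t 26.55 pos [ 0.4425 -0.0098  0.3648] yaw -0.0831 slide [-1.000e-04  2.000e-04  1.176e-01] spin 0.0019 w 0.0191 F [-0.2 -0.6  0.2]
```

Request:
{"fn": "jog_arm", "kwargs": {"rows": [{"gripper": 0.01, "slide": [0, 0, 0.04], "spin": 0}, {"gripper": 0.01, "slide": [0, 0, 0.08], "spin": 0}, {"gripper": 0.01, "slide": [0, 0, 0.105], "spin": 0}, {"gripper": 0.01, "slide": [0, 0, 0.114], "spin": 0}, {"gripper": 0.01, "slide": [0, 0, 0.1165], "spin": 0}, {"gripper": 0.01, "slide": [0, 0, 0.1165], "spin": 0}]}}

```text
time_s: 27.15
ee_pos: [0.4429, -0.0105, 0.2494]
eef_rot: [3.142, -0.001, -0.085]
force: [0.7, -0.5, 0.5]
grip_width: 0.0192
grip_force: 14.9
```

Request:
{"fn": "jog_arm", "kwargs": {"rows": [{"gripper": 0.01, "slide": [0, 0, 0.0015], "spin": 0}, {"gripper": 0.01, "slide": [0, 0, 0.0015], "spin": 0}]}}

```text
time_s: 27.35
ee_pos: [0.4428, -0.0101, 0.248]
eef_rot: [3.142, -0.002, -0.085]
force: [-0.0, 0.9, -0.5]
grip_width: 0.0189
grip_force: 14.9
```

Now lower 1 mm, release, go up, and retreat back over the tray side.

Request:
{"fn": "jog_arm", "kwargs": {"rows": [{"gripper": 0.01, "slide": [0, 0, 0.001], "spin": 0}, {"gripper": 0.01, "slide": [0, 0, 0.001], "spin": 0}, {"gripper": 0.045, "slide": [0, 0, 0.001], "spin": 0}, {"gripper": 0.045, "slide": [0, 0, 0.001], "spin": 0}, {"gripper": 0.045, "slide": [0, 0, 0.001], "spin": 0}, {"gripper": 0.045, "slide": [0, 0, -0.03], "spin": 0}, {"gripper": 0.045, "slide": [0, 0, -0.075], "spin": 0}, {"gripper": 0.045, "slide": [0, 0, -0.12], "spin": 0}]}}

```text
time_s: 28.15
ee_pos: [0.4423, -0.01, 0.3686]
eef_rot: [3.142, 0.001, -0.085]
force: [0.6, -0.1, 0.1]
grip_width: 0.0448
grip_force: 0.0
```

Request:
{"fn": "jog_arm", "kwargs": {"rows": [{"gripper": 0.045, "slide": [-0.05, 0.21, -0.03], "spin": 0}, {"gripper": 0.045, "slide": [-0.05, 0.21, -0.03], "spin": 0}, {"gripper": 0.045, "slide": [-0.05, 0.21, -0.03], "spin": 0}, {"gripper": 0.045, "slide": [-0.05, 0.21, -0.03], "spin": 0}, {"gripper": 0.045, "slide": [-0.05, 0.21, -0.03], "spin": 0}, {"gripper": 0.045, "slide": [-0.05, 0.21, -0.03], "spin": 0}, {"gripper": 0.045, "slide": [-0.05, 0.21, -0.03], "spin": 0}, {"gripper": 0.045, "slide": [-0.05, 0.21, -0.03], "spin": 0}]}}

```text
time_s: 28.95
ee_pos: [0.3753, -0.2142, 0.397]
eef_rot: [-3.141, 0.0, -0.084]
force: [1.0, 0.1, -0.0]
grip_width: 0.045
grip_force: 0.0
```

Run:
```python
from h import *
im,d,W=cloud("scene");im2,_,_=cloud("top")
a=cv2.resize(im[60:260,130:330,::-1],(400,400));b=cv2.resize(im2[120:270,150:300,::-1],(400,400))
cv2.imwrite("pics/f.png",np.hstack([a,b]))
for c in("scene","top"):
  for t in("oil_bottle","dropper_bottle","dye_bottle","bung","flask"):print(c,t,[(np.round(r["point"],3).tolist(),round(r["confidence"],2)) for r in finder.find_in(t,c)[:4]])
```

```text
scene oil_bottle [([0.443, -0.014, 0.062], 0.56), ([0.491, -0.105, 0.035], 0.55)]
scene dropper_bottle [([0.526, -0.026, 0.055], 0.74)]
scene dye_bottle [([0.611, -0.033, 0.068], 0.73)]
scene bung []
scene flask []
top oil_bottle [([0.492, -0.099, 0.059], 0.4)]
top dropper_bottle [([0.522, -0.018, 0.065], 0.63)]
top dye_bottle [([0.6, -0.024, 0.087], 0.62)]
top bung [([0.485, 0.148, 0.102], 0.7)]
top flask [([0.462, 0.134, 0.05], 0.83)]
```

View pics/f.png

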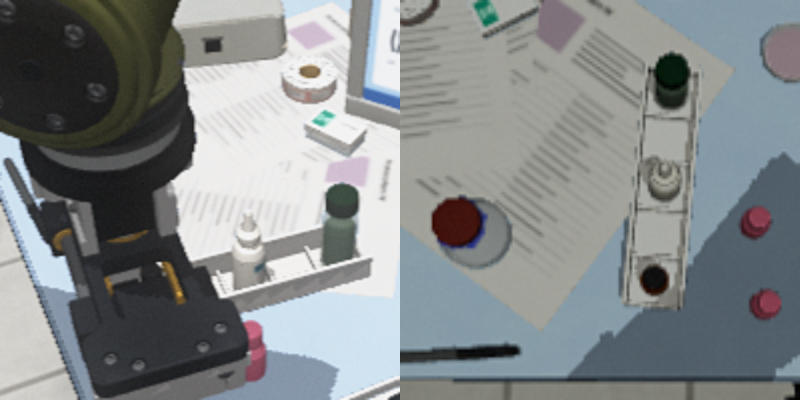

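The top view shows all three bottles upright in their own rack places, at (654,280), (664,178) and (671,80). The bung is in the flask at (458,222).

```bash
python3 -c "
from h import *
print(workorder.hand_in())"
```

```text
the job is handed in; nothing more can be done
None
```

I stoppered the flask with the bung, returned the oil and dropper bottles upright to their own rack places, left the flask and dye bottle where they stood, and handed the job in at about 29 s; the hand-in returned no verdict.

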